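# Find the full tin in the auction lot

### The job

Lift the lid of the wooden chest right open until it rests on its stop, then heft the three tins one after the other, from the robot's left to its right, by lifting each off the chest floor for a moment and setting it gently back upright in its own place before taking the next. One is clearly the heaviest: finish while holding that one up in the gripper, upright and still, with its bottom clear above the chest's rim, and with the other two standing in the chest and the lid still open. If the last tin hefted is the heaviest it can simply be kept in hand; leave everything else on the table where it is.

Things in the scene. Friction and masses are not known exactly. Their poses are not given: they have to be found in the camera images.
- chest: Open-topped light wooden chest, fixed to the table, 160 (x) by 360 (y) by 112 mm high, walls and floor 6 mm thick. Origin at the centre of its underside on the table; x points away from the robot to the hinge side, y to the robot's left along the chest, z up (turned by at most 0.3 rad from the world). The tins stand on its inner floor, 6 mm above the origin, within 6 mm of x = 0 and of y = +100 (left), 0 (middle) and -100 mm (right).
- lid (a joint): Hinge angle of the chest's lid in rad: 0 closed (as at the start), grows as it opens upward and away from the robot, 1.8 resting on its stop. The lid is a 10 mm board of 0.35 kg; it swings freely, falls shut below about 1.5 rad and falls back onto the stop beyond about 1.65. Open, it stands up behind the tins, leaning away from them, its handle end reaching about 310 mm above the table.
- lid_handle (a point): Grip point in the dark steel lift handle at the middle of the lid's front edge (robot side): a bar 22 mm wide (along the chest's y) and 12 mm thick that sticks straight out 45 mm from the front edge in the plane of the lid; this point is 26 mm out from the edge, 186 mm from the hinge line, mid thickness. Pinched across its width from above, it can turn between the fingers as the lid opens.
- lid_hinge (a point): Middle of the lid's hinge line, on the chest's far top edge 112 mm above the table; the hinge line runs along the chest's y. With the lid closed the handle's point lies 186 mm from here towards the chest's -x and 5 mm higher.
- tin_a: One of three outwardly identical closed tins standing in a row inside the chest: upright green cylinder, diameter 54 mm, height 92 mm, with brass cap rim around the top 18 mm. Origin at the centre of its underside, z up its axis. Weighs 0.2 to 0.7 kg; the heaviest is over 0.5 kg and at least 0.14 kg heavier than the other two. Which one is the heaviest cannot be seen; the three are shuffled among the left, middle and right places, so the names do not tell the place.
- tin_b: One of three outwardly identical closed tins standing in a row inside the chest: upright green cylinder, diameter 54 mm, height 92 mm, with brass cap rim around the top 18 mm. Origin at the centre of its underside, z up its axis. Weighs 0.2 to 0.7 kg; the heaviest is over 0.5 kg and at least 0.14 kg heavier than the other two. Which one is the heaviest cannot be seen; the three are shuffled among the left, middle and right places, so the names do not tell the place.
- tin_c: One of three outwardly identical closed tins standing in a row inside the chest: upright green cylinder, diameter 54 mm, height 92 mm, with brass cap rim around the top 18 mm. Origin at the centre of its underside, z up its axis. Weighs 0.2 to 0.7 kg; the heaviest is over 0.5 kg and at least 0.14 kg heavier than the other two. Which one is the heaviest cannot be seen; the three are shuffled among the left, middle and right places, so the names do not tell the place.
- mug: Blue mug, 76 mm across, 85 mm high, beside the chest's left end; to be left alone. Origin: centre of its underside.
- candlestick: Silver candlestick, 84 mm across the foot, 155 mm high, beside the chest's right end; to be left alone. Origin: centre of its underside.
- gavel: Dark wooden gavel lying in front of the chest, about 220 mm long, 38 mm high; to be left alone. Origin: on the table under the middle of it; handle along its x.
- bowl: Brass bowl, 120 mm across, 45 mm high, in front of the chest's left part; to be left alone. Origin: centre of its underside.
- jar: Amber jar, 70 mm across, 120 mm high, on the table's left side, nearer the robot than the chest; to be left alone. Origin: centre of its underside.

How it is judged (in metres and radians):
On the way, in this order (a step that is already met when the one before it is completed fails the run):
1. the lid is open on its stop (joint above 1.72 rad) (value of joint lid above 1.72 rad), for 0.2 s.
2. the tin in the left-hand place is held more than 12 mm off the chest floor for 0.3 s, while the other two stand in their own places (((y of tin_a in the frame of chest above 0.05 m and y of tin_b in the frame of chest between -0.05 and 0.05 m and y of tin_c in the frame of chest below -0.05 m and z of tin_a in the frame of chest above 0.018 m and z of each of tin_b, tin_c in the frame of chest below 0.012 m and contact force between tin_a and the fingers above 1 N) or (y of tin_a in the frame of chest above 0.05 m and y of tin_c in the frame of chest between -0.05 and 0.05 m and y of tin_b in the frame of chest below -0.05 m and z of tin_a in the frame of chest above 0.018 m and z of each of tin_c, tin_b in the frame of chest below 0.012 m and contact force between tin_a and the fingers above 1 N) or (y of tin_b in the frame of chest above 0.05 m and y of tin_a in the frame of chest between -0.05 and 0.05 m and y of tin_c in the frame of chest below -0.05 m and z of tin_b in the frame of chest above 0.018 m and z of each of tin_a, tin_c in the frame of chest below 0.012 m and contact force between tin_b and the fingers above 1 N) or (y of tin_b in the frame of chest above 0.05 m and y of tin_c in the frame of chest between -0.05 and 0.05 m and y of tin_a in the frame of chest below -0.05 m and z of tin_b in the frame of chest above 0.018 m and z of each of tin_c, tin_a in the frame of chest below 0.012 m and contact force between tin_b and the fingers above 1 N) or (y of tin_c in the frame of chest above 0.05 m and y of tin_a in the frame of chest between -0.05 and 0.05 m and y of tin_b in the frame of chest below -0.05 m and z of tin_c in the frame of chest above 0.018 m and z of each of tin_a, tin_b in the frame of chest below 0.012 m and contact force between tin_c and the fingers above 1 N) or (y of tin_c in the frame of chest above 0.05 m and y of tin_b in the frame of chest between -0.05 and 0.05 m and y of tin_a in the frame of chest below -0.05 m and z of tin_c in the frame of chest above 0.018 m and z of each of tin_b, tin_a in the frame of chest below 0.012 m and contact force between tin_c and the fingers above 1 N))), for 0.3 s.
3. the tin in the middle place is held more than 12 mm off the chest floor for 0.3 s, while the other two stand in their own places (((y of tin_a in the frame of chest above 0.05 m and y of tin_b in the frame of chest between -0.05 and 0.05 m and y of tin_c in the frame of chest below -0.05 m and z of each of tin_a, tin_c in the frame of chest below 0.012 m and z of tin_b in the frame of chest above 0.018 m and contact force between tin_b and the fingers above 1 N) or (y of tin_a in the frame of chest above 0.05 m and y of tin_c in the frame of chest between -0.05 and 0.05 m and y of tin_b in the frame of chest below -0.05 m and z of each of tin_a, tin_b in the frame of chest below 0.012 m and z of tin_c in the frame of chest above 0.018 m and contact force between tin_c and the fingers above 1 N) or (y of tin_b in the frame of chest above 0.05 m and y of tin_a in the frame of chest between -0.05 and 0.05 m and y of tin_c in the frame of chest below -0.05 m and z of each of tin_b, tin_c in the frame of chest below 0.012 m and z of tin_a in the frame of chest above 0.018 m and contact force between tin_a and the fingers above 1 N) or (y of tin_b in the frame of chest above 0.05 m and y of tin_c in the frame of chest between -0.05 and 0.05 m and y of tin_a in the frame of chest below -0.05 m and z of each of tin_b, tin_a in the frame of chest below 0.012 m and z of tin_c in the frame of chest above 0.018 m and contact force between tin_c and the fingers above 1 N) or (y of tin_c in the frame of chest above 0.05 m and y of tin_a in the frame of chest between -0.05 and 0.05 m and y of tin_b in the frame of chest below -0.05 m and z of each of tin_c, tin_b in the frame of chest below 0.012 m and z of tin_a in the frame of chest above 0.018 m and contact force between tin_a and the fingers above 1 N) or (y of tin_c in the frame of chest above 0.05 m and y of tin_b in the frame of chest between -0.05 and 0.05 m and y of tin_a in the frame of chest below -0.05 m and z of each of tin_c, tin_a in the frame of chest below 0.012 m and z of tin_b in the frame of chest above 0.018 m and contact force between tin_b and the fingers above 1 N))), for 0.3 s.
4. the tin in the right-hand place is held more than 12 mm off the chest floor for 0.3 s, while the other two stand in their own places (((y of tin_a in the frame of chest above 0.05 m and y of tin_b in the frame of chest between -0.05 and 0.05 m and y of tin_c in the frame of chest below -0.05 m and z of each of tin_a, tin_b in the frame of chest below 0.012 m and z of tin_c in the frame of chest above 0.018 m and contact force between tin_c and the fingers above 1 N) or (y of tin_a in the frame of chest above 0.05 m and y of tin_c in the frame of chest between -0.05 and 0.05 m and y of tin_b in the frame of chest below -0.05 m and z of each of tin_a, tin_c in the frame of chest below 0.012 m and z of tin_b in the frame of chest above 0.018 m and contact force between tin_b and the fingers above 1 N) or (y of tin_b in the frame of chest above 0.05 m and y of tin_a in the frame of chest between -0.05 and 0.05 m and y of tin_c in the frame of chest below -0.05 m and z of each of tin_b, tin_a in the frame of chest below 0.012 m and z of tin_c in the frame of chest above 0.018 m and contact force between tin_c and the fingers above 1 N) or (y of tin_b in the frame of chest above 0.05 m and y of tin_c in the frame of chest between -0.05 and 0.05 m and y of tin_a in the frame of chest below -0.05 m and z of each of tin_b, tin_c in the frame of chest below 0.012 m and z of tin_a in the frame of chest above 0.018 m and contact force between tin_a and the fingers above 1 N) or (y of tin_c in the frame of chest above 0.05 m and y of tin_a in the frame of chest between -0.05 and 0.05 m and y of tin_b in the frame of chest below -0.05 m and z of each of tin_c, tin_a in the frame of chest below 0.012 m and z of tin_b in the frame of chest above 0.018 m and contact force between tin_b and the fingers above 1 N) or (y of tin_c in the frame of chest above 0.05 m and y of tin_b in the frame of chest between -0.05 and 0.05 m and y of tin_a in the frame of chest below -0.05 m and z of each of tin_c, tin_b in the frame of chest below 0.012 m and z of tin_a in the frame of chest above 0.018 m and contact force between tin_a and the fingers above 1 N))), for 0.3 s.
At the end, for the whole second after the job is handed in: Only the fingers hold the heaviest tin, its underside over 130 mm above the table, tilt under 0.3 rad, slower than 0.05 m/s; the two light ones (each pressing on the chest floor with under 4.6 N) stand there at rest, within 0.1 rad of upright; the lid is on its stop (over 1.72 rad) (value of joint lid above 1.72 rad and ((height (world z) of tin_a above 0.13 m and angle between tin_a's own z axis and vertical below 0.3 rad and linear speed of each of tin_a, tin_b, tin_c below 0.05 m/s and contact force between tin_a and the fingers above 1 N and contact force between tin_a and chest below 0.1 N and contact force between tin_a and tin_b below 0.1 N and contact force between tin_b and chest between 1 and 4.6 N and contact force between each of tin_b, tin_c and the fingers below 0.1 N and z of tin_b in the frame of chest between 0.003 and 0.012 m and angle between each of tin_b, tin_c's own z axis and vertical below 0.1 rad and contact force between tin_a and tin_c below 0.1 N and contact force between tin_c and chest between 1 and 4.6 N and z of tin_c in the frame of chest between 0.003 and 0.012 m) or (height (world z) of tin_b above 0.13 m and angle between tin_b's own z axis and vertical below 0.3 rad and linear speed of each of tin_b, tin_a, tin_c below 0.05 m/s and contact force between tin_b and the fingers above 1 N and contact force between tin_b and chest below 0.1 N and contact force between tin_b and tin_a below 0.1 N and contact force between tin_a and chest between 1 and 4.6 N and contact force between each of tin_a, tin_c and the fingers below 0.1 N and z of tin_a in the frame of chest between 0.003 and 0.012 m and angle between each of tin_a, tin_c's own z axis and vertical below 0.1 rad and contact force between tin_b and tin_c below 0.1 N and contact force between tin_c and chest between 1 and 4.6 N and z of tin_c in the frame of chest between 0.003 and 0.012 m) or (height (world z) of tin_c above 0.13 m and angle between tin_c's own z axis and vertical below 0.3 rad and linear speed of each of tin_c, tin_a, tin_b below 0.05 m/s and contact force between tin_c and the fingers above 1 N and contact force between tin_c and chest below 0.1 N and contact force between tin_c and tin_a below 0.1 N and contact force between tin_a and chest between 1 and 4.6 N and contact force between each of tin_a, tin_b and the fingers below 0.1 N and z of tin_a in the frame of chest between 0.003 and 0.012 m and angle between each of tin_a, tin_b's own z axis and vertical below 0.1 rad and contact force between tin_c and tin_b below 0.1 N and contact force between tin_b and chest between 1 and 4.6 N and z of tin_b in the frame of chest between 0.003 and 0.012 m))); the arm keeps its last pose, push and grip.
It fails at once if the mug, candlestick, gavel, bowl or jar is moved more than 30 mm (distance of any of mug, candlestick, gavel, bowl, jar from where it was at the start of the episode above 0.03 m).
It fails at once if a tin is dropped or flung (faster than 0.8 m/s) (linear speed of any of tin_a, tin_b, tin_c above 0.8 m/s).
It also fails if it takes over 67 s, if anything falls off the work surface, if the arm or the gripper's body presses on something with over 40 N, if the wrist force passes 120 N, or if a joint passes its speed limit or range.

### The arm

A 6-joint arm with a two-finger parallel gripper is mounted at the origin on the work surface. World frame = base frame: x ahead of the robot, y to its left, z up, the work surface at z = 0. Lengths are in mm, angles in rad, forces in N, time in s.
With the tool pointing down it reaches from about 275 to 1000 mm from the base axis. Payload 8.4 kg.
Tool frame: the origin (TCP) lies at the very end of the fingers, on their centre line; the grasp point (between the pads) lies r.hold_point_z behind it (r.hold_point_z is the distance from the TCP to the grasp point, in mm); x points along the fingers, z is the direction in which the jaws open and shut, and the axes are right-handed (so a half turn about x gives the same grasp; the last joint's range is limited). The gripper opens to 85 mm and grips with 20 to 120 N. Pads are 22 mm wide; open, the fingers measure 114 mm over their backs; the gripper's body (76 mm by 85 mm) begins 54 mm behind the grasp point. The pads swing forward as they close: fully open they stand 13 mm farther back than shut.
Start: joints at [-1.19, 0.353, 1.633, -0, 1.155, -0.002], TCP at [233.448, -579.767, 231.281] pointing down, gripper open.
Joint ranges: [-2.63, 2.63], [-0.92, 2.1], [0.06, 2.66], [-1.3, 4.44], [0, 2.69], [-3.02, 3.02]. Speed limits (rad/s): [2.22, 2.22, 2.79, 3.14, 3.14, 3.14].

### API

Orientations are given as [roll, pitch, yaw] about the fixed x, y, z axes, in that order (R = Rz(yaw) Ry(pitch) Rx(roll)).
In Python, from rig import r gives the robot as it stands.
- The arm moves only by the tool jog_arm, never from a script. Its argument "series" is a list of rows, each a list of 7 numbers: the turn, a rotation vector about the tool's x, y, z in degrees, then the shift along the tool's x, y, z in cm, then the opening, from 0 (shut) to 1 (fully open). In form: [[wx, wy, wz, tx, ty, tz, fingers], ...]. A call has 1 to 20 rows; each row shifts and turns the commanded pose from where the row before left it, along the tool's axes as they then stand; what a row does not reach is not made up. A row lasts 1/10 s, in which the tool goes at most 50 mm and 8.59 degrees, less where a joint would pass 70% of its speed; a pose out of reach is approached as far as the arm can. A call with a gripper value outside its range is refused whole. The fingers move at their own pace and stop on an object; "force" is the grip in N (left out, the last holds). Time passes only in rows, so rows that do not move let the fingers close. It gives the time, the measured TCP pose, the force and the opening at its end, in the units of the state.
- r.sense(): the state, without advancing time (a new reading comes with each control period).
- r.grab_frame(name): name is "side" or "top" or "wrist"; returns (picture, depth): 420x560x3 uint8, red, green, blue; 420x560 float32, mm along the optical axis (not along the pixel's ray), 0 where there is no reading.
- r.get_calibration(name): a dict with "mtx" (3x3 intrinsics, pixels), "dist" ([k1, k2, p1, p2, k3] as OpenCV has them; the pictures are not rectified), "position" and "rotation" of the camera in the world; the wrist camera has in their place "mount" (4x4, takes a point from camera to tool coordinates, whose origin is the TCP and whose axes are the tool frame's). Camera axes: x right, y down, z forward; pixel columns grow to the right and rows downward; lengths in mm; the calibration is good to about 2 mm. A picture is of the moment at which its call begins: read the wrist's pose just before it. get_calibration takes no time and is no camera call.
- r.sign_off(): hands the job in, once; it reports no verdict.
The state is a dict: "clock": time; "qpos": joint angles; "qvel": joint speeds; "joint_efforts": joint torques, N m; "eef_pos": TCP position; "tcp_rot": TCP orientation; "contact_force": force on the tool from outside, world axes, zero at the start; "wrist_torque": the same for the moment, N m; "opening": opening from 0.0 (shut) to 1.0 (fully open).
Only numpy, scipy, OpenCV 4.12 (cv2) and the standard library are available. Lean on these libraries where they do the work, as an engineer would, in place of code of your own. Each camera call takes 0.05 s, during which the arm holds its last target.

## Working session

There is one attempt and no reset: what is moved stays moved. The work goes in short steps, Python scripts to look and compute and a tool call to move; the robot and the scene stay as the last step left them, time stands still between calls to the robot, and variables do not carry over. Pictures are saved under pics/ and viewed, and the job is handed in when it is done.

Besides the shell and the picture viewer there is one more tool, called as name(argument=value, ...) on one line, values as JSON. jog_arm: Moves the arm, as the interface text tells. Its arguments: {"type":"object","properties":{"series":{"type":"array"},"force":{"type":"number"}},"required":["series"]}

```bash
ls; mkdir -p pics
python3 - <<'E'
from rig import r
import cv2
print(r.sense()); print(r.hold_point_z)
for n in("side","top","wrist"):
    p,d=r.grab_frame(n); cv2.imwrite(f"pics/{n}0.png",p[:,:,::-1])
    import numpy as np; np.save(f"pics/{n}0.npy",d)
    c=r.get_calibration(n); print(n,c)
E
```

```text
pics
{'clock': 0.0, 'qpos': array([-1.19043308e+00,  3.53638047e-01,  1.63415768e+00, -2.09138947e-05,
        1.15521805e+00, -2.39225488e-03]), 'qvel': array([ 1.35491824e-03,  1.02331610e-03, -5.84752778e-06,  1.37388574e-03,
       -6.78407268e-05,  2.36179185e-05]), 'joint_efforts': array([ 4.73514185e-03, -6.05242753e+01, -3.42069554e+01,  3.51861845e-04,
        9.23455838e-03,  1.18655763e-05]), 'eef_pos': array([ 233.238089  , -579.31467917,  230.5579249 ]), 'tcp_rot': array([-3.13053037,  1.56937507,  1.96462257]), 'contact_force': array([ 0.83493862, -0.67577973,  0.39683885]), 'wrist_torque': array([ 0.07138994, -0.00358395,  0.02603956]), 'opening': 0.9970956569697849}
18.700000000000003
side {'mtx': array([[398.01517518,   0.        , 280.07037427],
       [  0.        , 398.01517518, 212.61532122],
       [  0.        ,   0.        ,   1.        ]]), 'dist': array([0.03232043, 0.        , 0.        , 0.        , 0.        ]), 'position': array([1270.18814281, -185.13082051,  876.95755202]), 'rotation': array([-2.36071791,  0.01604668,  1.22009424])}
top {'mtx': array([
[... 247 characters left out ...]
50912,   69.46752714, 1120.97450113]), 'rotation': array([-3.04860838,  0.01584314, -1.57344223])}
wrist {'mtx': array([[329.8338904 ,   0.        , 273.08609106],
       [  0.        , 329.8338904 , 209.19296949],
       [  0.        ,   0.        ,   1.        ]]), 'dist': array([-0.04636264,  0.        ,  0.        ,  0.        ,  0.        ]), 'mount': array([[-2.66149293e-04, -2.58970152e-01,  9.65885288e-01,
        -1.41991187e+02],
       [-4.53977173e-04, -9.65885191e-01, -2.58970251e-01,
         6.57963504e+01],
       [ 9.99999862e-01, -5.07414622e-04,  1.39503123e-04,
        -4.29311605e-01],
       [ 0.00000000e+00,  0.00000000e+00,  0.00000000e+00,
         1.00000000e+00]])}
```

View pics/top0.png

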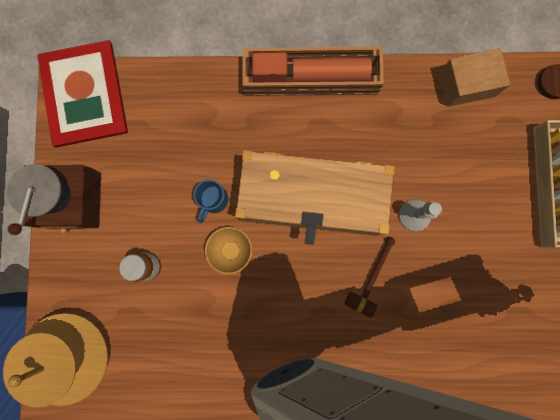

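View pics/side0.png

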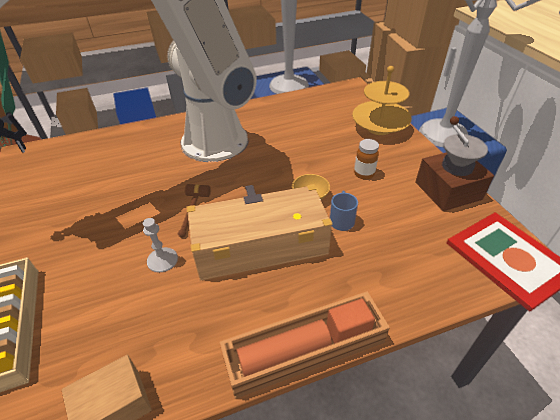

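Top view: the chest is at about (315,193) with its handle at (312,230). The bowl is at (229,250), the mug at (210,195), the candlestick at (416,214) and the gavel at (370,280). Next I measure the lid and handle.

```bash
cat > h.py <<'E'
import numpy as np, cv2
from scipy.spatial.transform import Rotation as R
from rig import r
def cam(n, st=None):
    c=r.get_calibration(n)
    if n=="wrist":
        st=st or r.sense()
        T=np.eye(4);T[:3,:3]=R.from_euler('xyz',st['tcp_rot']).as_matrix();T[:3,3]=st['eef_pos']
        M=T@c['mount'];return c,M[:3,:3],M[:3,3]
    return c,R.from_euler('xyz',c['rotation']).as_matrix(),np.array(c['position'])
def ray(C,uv):
    c,Rm,p=C
    n=cv2.undistortPoints(np.array(uv,float).reshape(-1,1,2),c['mtx'],c['dist']).reshape(-1,2)
    return np.c_[n,np.ones(len(n))]@Rm.T   # z-depth 1
def plane(C,uv,z):
    d=ray(C,uv);return C[2]+d*((z-C[2][2])/d[:,2])[:,None]
def deproj(C,uv,D): 
    return C[2]+ray(C,uv)*np.asarray(D).reshape(-1,1)
def cloud(C,D):
    v,u=np.mgrid[0:D.shape[0],0:D.shape[1]]
    P=deproj(C,np.c_[u.ravel(),v.ravel()],D.ravel());P[D.ravel()==0]=np.nan
    return P.reshape(D.shape+(3,))
def tri(C1,u1,C2,u2):
    d1=ray(C1,u1)[0];d2=ray(C2,u2)[0]
    A=np.c_[d1,-d2];s=np.linalg.lstsq(A,C2[2]-C1[2],rcond=None)[0]
    a=C1[2]+s[0]*d1;b=C2[2]+s[1]*d2;return (a+b)/2,np.linalg.norm(a-b)
def grab(n,f):
    st=r.sense();p,d=r.grab_frame(n);cv2.imwrite(f"pics/{f}.png",p[:,:,::-1]);np.save(f"pics/{f}.npy",d);return p,d,cam(n,st)
E
python3 - <<'E'
from h import *
for n in("top","side"):
    C=cam(n);D=np.load(f"pics/{n}0.npy");im=cv2.imread(f"pics/{n}0.png")
    P=cloud(C,D); np.set_printoptions(precision=1,suppress=True)
    if n=="top":
        # lid top: height ~ 122
        m=(abs(P[...,2]-122)<9)&(P[...,0]>350)&(abs(P[...,1]+0)<260)
        m=m.astype(np.uint8);k,l,s,ct=cv2.connectedComponentsWithStats(m);i=1+np.argmax(s[1:,4]);print(s[i],np.median(P[l==i],0))
        q=P[l==i]; rect=cv2.minAreaRect(q[:,:2].astype(np.float32));print(rect)
        A=np.c_[q[:,:2],np.ones(len(q))];print(np.linalg.lstsq(A,q[:,2],rcond=None)[0])
    g=im.max(2)<75
    x0,x1,y0,y1=(280,345,205,250) if n=="top" else (235,275,180,210)
    mm=np.zeros_like(g,np.uint8);mm[y0:y1,x0:x1]=g[y0:y1,x0:x1]
    if n=="top":
      for rr in range(208,248,2): 
        w=np.where(mm[rr])[0]; print(rr,w.min() if len(w) else 0,w.max() if len(w) else 0, P[rr,312])
    s=cv2.resize(im[y0-15:y1+15,x0-15:x1+15],None,fx=7,fy=7,interpolation=cv2.INTER_CUBIC);cv2.imwrite(f"pics/{n}_hz.png",s)
E
```

```text
[  235   150   160    94 10391] [549.7   2.  123.3]
((532.7572021484375, 3.0102081298828125), (364.54150390625, 211.01571655273438), 83.29889678955078)
[ -0.    0.  125.3]
208 0 0 [511.2   6.9 123.3]
210 0 0 [506.3   7.  124.3]
212 303 303 [501.7   6.9 122.8]
214 302 322 [496.4   7.3 128.4]
216 302 322 [491.9   7.2 126.4]
218 302 321 [487.2   7.2 125.4]
220 302 321 [482.3   7.4 128.2]
222 302 321 [477.9   7.2 123.5]
224 305 321 [473.2   7.3 123.8]
226 298 316 [468.3   7.4 125.3]
228 291 315 [463.9   7.2 120.9]
230 291 314 [458.8   7.6 127.2]
232 291 314 [454.5   7.2 120. ]
234 290 314 [449.6   7.5 124.4]
236 290 313 [444.9   7.5 123.4]
238 306 313 [nan nan nan]
240 306 313 [435.6   7.5 121.2]
242 306 313 [430.8   7.6 122.2]
244 0 0 [429.2   0.4   6.1]
246 0 0 [424.1   0.1   0.1]
```

View pics/top_hz.png

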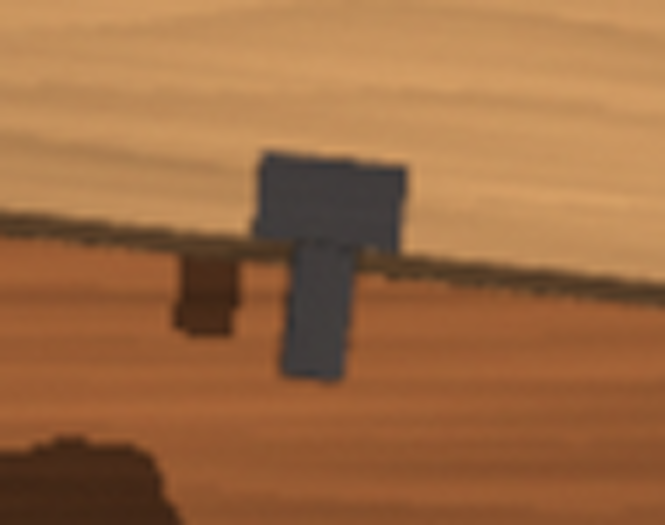

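View pics/side_hz.png

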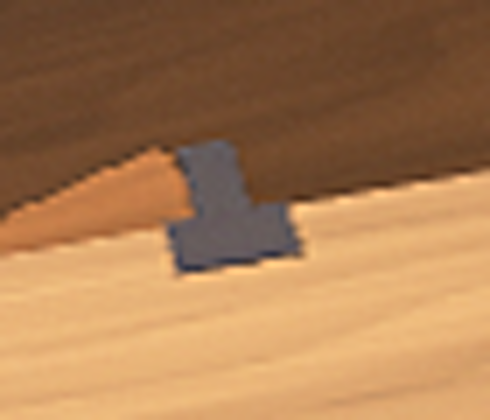

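Run:
```python
from h import *
np.set_printoptions(precision=2,suppress=True)
T=cam("top");S=cam("side")
f=lambda x,y,ox,oy:[[x/7+ox-.43,y/7+oy-.43]]
for nm,a,b in(("tip",f(312,378,265,190),f(203,146,220,165)),("base",f(323,243,265,190),f(224,203,220,165))):
    print(nm,tri(T,a,S,b))
C=T;D=np.load("pics/top0.npy");P=cloud(C,D)
im=cv2.imread("pics/top0.png");hsv=cv2.cvtColor(im,cv2.COLOR_BGR2HSV)
m=((abs(P[...,2]-122)<10)&(P[...,0]>380)&(P[...,0]<720)&(abs(P[...,1])<240)).astype(np.uint8)
m=cv2.morphologyEx(m,cv2.MORPH_CLOSE,np.ones((5,5)))
k,l,s,ct=cv2.connectedComponentsWithStats(m);i=1+np.argmax(s[1:,4]);m=l==i
fr=[];bk=[]
for u in range(245,385,2):
    w=np.where(m[:,u])[0]; bk.append([u,w.min()-.5])
    if not 295<u<330: fr.append([u,w.max()+.5])
for nm,e in(("front",fr),("back",bk)):
    q=plane(C,e,122)[:,:2]; vx,vy,x,y=cv2.fitLine(q.astype(np.float32),cv2.DIST_HUBER,0,.01,.01).ravel()
    print(nm,"yaw",np.arctan2(-vx*np.sign(vy),abs(vy)),"pt at y=0",x-y*vx/vy)
L=[];Rr=[]
for v in range(170,210,2):
    w=np.where(m[v])[0];L.append([w.min()-.5,v]);Rr.append([w.max()+.5,v])
print(plane(C,L,122)[::6],plane(C,Rr,122)[::6])
# objects
for nm,box in(("mug",(190,175,232,225)),("bowl",(200,222,258,278)),("candle",(395,190,445,235)),("gavel",(340,230,400,325)),("jar",(115,240,165,290))):
    x0,y0,x1,y1=box;Q=P[y0:y1,x0:x1].reshape(-1,3);Q=Q[(Q[:,2]>15)&(Q[:,2]<170)];print(nm,np.nanpercentile(Q,[3,97],axis=0).ravel())
```

```text
tip (array([427.17,  14.17, 121.42]), np.float64(0.25932172444263635))
base (array([471.98,  10.2 , 129.42]), np.float64(0.9067377669357924))
front yaw -0.11402078 pt at y=0 470.85065
back yaw -0.112988666 pt at y=0 632.8769
[[603.68 177.03 122.  ]
 [574.61 179.26 122.  ]
 [545.69 183.87 122.  ]
 [516.9  186.06 122.  ]] [[ 601.4  -187.7   122.  ]
 [ 572.54 -184.58  122.  ]
 [ 543.82 -181.46  122.  ]
 [ 515.25 -176.    122.  ]]
mug [493.37 224.35  18.53 586.23 295.75  87.67]
bowl [360.86 165.17  15.77 467.47 270.39  47.29]
candle [ 480.03 -288.6    15.71  532.28 -242.88  157.62]
gavel [ 254.55 -199.93   17.37  459.72  -86.68  122.99]
jar [343.   398.14  27.17 404.2  455.94 123.33]
```

```bash
cat >> h.py <<'E'
yaw=-0.1135
xa=np.array([np.cos(yaw),np.sin(yaw),0]);ya=np.array([-np.sin(yaw),np.cos(yaw),0])
CH=np.array([552,0.8,0.])
GOAL=np.c_[[0,0,-1],-xa,ya]  # tool x down, y toward robot, z chest left
def rel(goalpos,G=GOAL,st=None):
    st=st or r.sense();A=R.from_euler('xyz',st['tcp_rot']).as_matrix()
    w=R.from_matrix(A.T@G).as_rotvec(degrees=True);t=A.T@(np.array(goalpos)-st['eef_pos'])/10
    return w,t
E
python3 - <<'E'
from h import *
np.set_printoptions(precision=3,suppress=True)
s=r.sense();A=R.from_euler('xyz',s['tcp_rot']).as_matrix();print(A)
H=CH+80*xa+[0,0,112]; print("hinge",H)
hp=H-186*xa+[0,0,5];print(hp)
print(rel(hp+[0,0,100-18.7]),rel(hp+[0,0,100-18.7],np.c_[[0,0,-1],xa,-ya]))
E
```

```text
[[-0.     0.928  0.374]
 [ 0.001  0.374 -0.928]
 [-1.     0.    -0.001]]
hinge [631.485  -8.261 112.   ]
[446.682  12.805 117.   ]
(array([-151.562,   -0.02 ,   -0.079]), array([  3.294,  41.914, -46.963])) (array([28.438, -0.059,  0.015]), array([  3.294,  41.914, -46.963]))
```

View pics/wrist0.png

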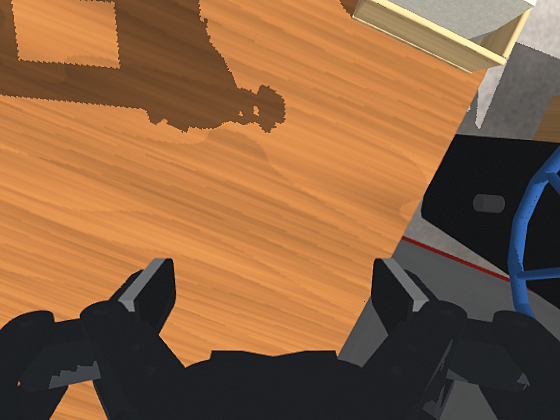

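jog_arm(series=[[0,0,0,0.2,2.0,-2.0,1],[0,0,0,0.2,3.2,-3.6,1],[0,0,0,0.2,3.2,-3.6,1],[0,0,0,0.2,3.2,-3.6,1],[0,0,0,0.2,3.2,-3.6,1],[0,0,0,0.2,3.2,-3.6,1],[0,0,0,0.2,3.2,-3.6,1],[0,0,0,0.2,3.2,-3.6,1],[0,0,0,0.2,3.2,-3.6,1],[0,0,0,0.2,3.2,-3.6,1],[0,0,0,0.2,3.2,-3.6,1],[0,0,0,0.2,3.2,-3.6,1],[0,0,0,0.2,3.2,-3.6,1],[0,0,0,0,1.5,-1.7,1]])

```text
clock: 1.55
eef_pos: [447.6, 15.0, 205.2]
tcp_rot: [2.332, 1.57, 1.146]
contact_force: [0.5, -0.0, -0.2]
opening: 0.998
```

jog_arm(series=[[-8.4,0,0,0,0,0,1],[-8.4,0,0,0,0,0,1],[-8.4,0,0,0,0,0,1],[-8.4,0,0,0,0,0,1],[-8.4,0,0,0,0,0,1],[-8.4,0,0,0,0,0,1],[-8.4,0,0,0,0,0,1],[-8.4,0,0,0,0,0,1],[-8.4,0,0,0,0,0,1],[-8.4,0,0,0,0,0,1],[-8.4,0,0,0,0,0,1],[-8.4,0,0,0,0,0,1],[-8.4,0,0,0,0,0,1],[-8.4,0,0,0,0,0,1],[-8.4,0,0,0,0,0,1],[-8.4,0,0,0,0,0,1],[-8.4,0,0,0,0,0,1],[-8.4,0,0,0,0,0,1]])

```text
clock: 3.35
eef_pos: [446.8, 11.8, 205.2]
tcp_rot: [1.637, 1.571, 3.094]
contact_force: [0.5, -1.1, -0.2]
opening: 0.996
```

Run:
```python
from h import *
np.set_printoptions(precision=2,suppress=True)
p,d,C=grab("wrist","w1")
s=r.sense();print(s['clock'],s['eef_pos'],s['qpos'],s['contact_force'])
print(rel([446.7,12.8,117-18.7]))
```

```text
3.4 [446.78  11.8  205.16] [ 0.02  0.1   2.03  0.    1.01 -1.44] [-0.76  0.35  0.09]
(array([ 0.5 , -0.  , -0.02]), array([10.69,  0.02,  0.1 ]))
```

View pics/w1.png

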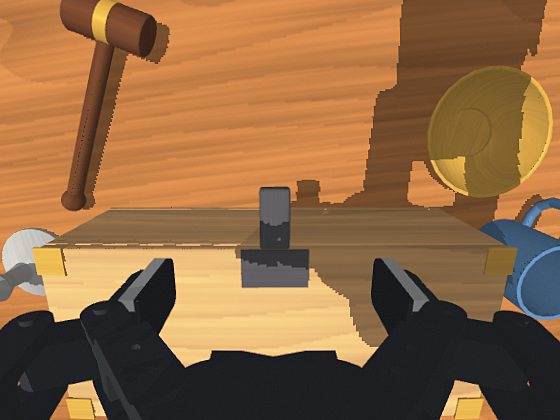

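The wrist view shows the handle bar centred at column 275, with its tip at row 188 and its base at row 249. The bar lies centrally between the fingers. I check its position against the other views.

Run:
```python
from h import *
np.set_printoptions(precision=2,suppress=True)
C=cam("wrist");D=np.load("pics/w1.npy");P=cloud(C,D)
print(plane(C,[[275,187.5],[274.5,249]],123), P[200,274],P[230,274],P[270,274])
T=cam("top")
f=lambda x,y,ox,oy:[[x/7+ox-.43,y/7+oy-.43]]
print(tri(T,f(312,378,265,190),C,[[275,187.5]]))
```

```text
[[426.45  15.77 123.  ]
 [471.66  10.7  123.  ]] [435.22  14.16 122.95] [457.17  11.85 122.93] [487.58   8.66 124.32]
(array([427.04,  15.  , 120.91]), np.float64(1.512077575006041))
```

jog_arm(series=[[0.5,0,0,2.0,0,0.1,1],[0,0,0,3.5,0,0,1],[0,0,0,3.5,0,0,1],[0,0,0,1.7,0,0,1],[0,0,0,0,0,0,0],[0,0,0,0,0,0,0],[0,0,0,0,0,0,0],[0,0,0,0,0,0,0],[0,0,0,0,0,0,0],[0,0,0,0,0,0,0],[0,0,0,0,0,0,0]], force=30)

```text
clock: 4.5
eef_pos: [447.9, 12.6, 99.4]
tcp_rot: [-1.641, 1.569, -0.199]
contact_force: [-0.9, -2.0, 6.7]
opening: 0.25
```

Run:
```python
from h import *
np.set_printoptions(precision=2,suppress=True)
s=r.sense();print(s['clock'],s['eef_pos'],s['contact_force'],s['wrist_torque'],s['opening'],s['opening']*85)
h0=[0,0]
prev=0
p0=np.array([-186.,5])
N=30
import math
last=p0
out=[]
th=1.76
for i in range(1,N+1):
    t=th*i/N
    q=np.array([-186*math.cos(t)+5*math.sin(t),186*math.sin(t)+5*math.cos(t)])
    d=q-last;last=q
    out.append((round(-d[1]/10,2),round(-d[0]/10,2)))
print(out, np.sum(out,0))
```

```text
4.5 [447.87  12.61  99.42] [-0.87 -1.96  6.65] [-0.26  0.2   0.27] 0.2503305869245201 21.278099888584208
[(np.float64(-1.09), np.float64(-0.06)), (np.float64(-1.08), np.float64(-0.13)), (np.float64(-1.08), np.float64(-0.19)), (np.float64(-1.06), np.float64(-0.25)), (np.float64(-1.05), np.float64(-0.31)), (np.float64(-1.03), np.float64(-0.37)), (np.float64(-1.0), np.float64(-0.43)), (np.float64(-0.97), np.float64(-0.49)), (np.float64(-0.94), np.float64(-0.55)), (np.float64(-0.91), np.float64(-0.6)), (np.float64(-0.87), np.float64(-0.65)), (np.float64(-0.83), np.float64(-0.7)), (np.float64(-0.79), np.float64(-0.75)), (np.float64(-0.75), np.float64(-0.8)), (np.float64(-0.7), np.float64(-0.84)), (np.float64(-0.65), np.float64(-0.88)), (np.float64(-0.59), np.float64(-0.92)), (np.float64(-0.54), np.float64(-0.95)), (np.float64(-0.48), np.float64(-0.98)), (np.float64(-0.42), np.float64(-1.01)), (np.float64(-0.37), np.float64(-1.03)), (np.float64(-0.3), np.float64(-1.05)), (np.float64(-0.24), np.float64(-1.06)), (np.float64(-0.18), np.float64(-1.08)), (np.float64(-0.12), np.float64(-1.09)), (np.float64(-0.05), np.float64(-1.09)), (np.float64(0.01), np.float64(-1.09)), (np.float64(0.08), np.float64(-1.09)), (np.float64(0.14), np.float64(-1.08)), (np.float64(0.2), np.float64(-1.07))] [-17.66 -22.59]
```

jog_arm(series=[[0,0,0,-1.09,-0.06,0,0],[0,0,0,-1.08,-0.13,0,0],[0,0,0,-1.08,-0.19,0,0],[0,0,0,-1.06,-0.25,0,0],[0,0,0,-1.05,-0.31,0,0],[0,0,0,-1.03,-0.37,0,0],[0,0,0,-1.0,-0.43,0,0],[0,0,0,-0.97,-0.49,0,0]])

```text
clock: 5.3
eef_pos: [469.1, 10.1, 182.6]
tcp_rot: [1.194, 1.57, 2.636]
contact_force: [2.8, 2.2, -5.3]
opening: 0.251
```

Run:
```python
from h import *
p,d,C=grab("side","s2");s=r.sense();print(s['contact_force'],s['wrist_torque'],s['opening'],rel(s['eef_pos']))
```

```text
[-2.92844609  1.16491342  2.094625  ] [0.40840703 0.82069864 0.32369004] 0.2518873707443368 (array([-0.87020631,  0.02342581, -0.00195531]), array([0., 0., 0.]))
```

View pics/s2.png

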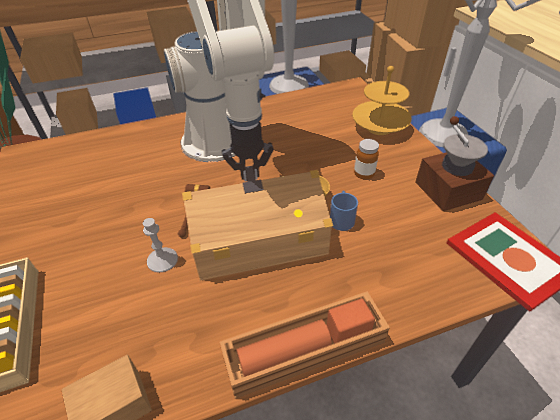

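The lid is rising with the handle held in the gripper at (250,183), and the forces are low. I carry on with the arc.

jog_arm(series=[[0,0,0,-0.94,-0.55,0,0],[0,0,0,-0.91,-0.6,0,0],[0,0,0,-0.87,-0.65,0,0],[0,0,0,-0.83,-0.7,0,0],[0,0,0,-0.79,-0.75,0,0],[0,0,0,-0.75,-0.8,0,0],[0,0,0,-0.7,-0.84,0,0],[0,0,0,-0.65,-0.88,0,0],[0,0,0,-0.59,-0.92,0,0],[0,0,0,-0.54,-0.95,0,0],[0,0,0,-0.48,-0.98,0,0],[0,0,0,-0.42,-1.01,0,0],[0,0,0,-0.37,-1.03,0,0]])

```text
clock: 6.65
eef_pos: [575.2, -2.1, 270.6]
tcp_rot: [0.477, 1.567, 1.918]
contact_force: [-1.0, 11.1, -4.6]
opening: 0.251
```

jog_arm(series=[[0,0,0,-0.3,-1.05,0,0],[0,0,0,-0.24,-1.06,0,0],[0,0,0,-0.18,-1.08,0,0],[0,0,0,-0.12,-1.09,0,0],[0,0,0,-0.05,-1.09,0,0],[0,0,0,0.01,-1.09,0,0],[0,0,0,0.08,-1.09,0,0],[0,0,0,0.14,-1.08,0,0],[0,0,0,0.2,-1.07,0,0],[0,0,0,0,0,0,0],[0,0,0,0,0,0,0]])

```text
clock: 7.75
eef_pos: [672.1, -13.1, 275.3]
tcp_rot: [0.001, 1.566, 1.443]
contact_force: [2.0, 15.7, -1.1]
opening: 0.254
```

Run:
```python
from h import *
p,d,C=grab("side","s3");s=r.sense();print(s['eef_pos'],s['contact_force'],s['wrist_torque'],s['opening'],rel(s['eef_pos']))
H=CH+80*xa+[0,0,112]
g=s['eef_pos']+[0,0,18.7]-H; print(g@xa,g[2])
```

```text
[671.95596072 -13.10714596 275.30706989] [ 0.90546969 14.95474889 -1.72656664] [ 2.05525705 -0.08658084 -0.03382827] 0.25140089407932686 (array([-0.84429984,  0.27520007,  0.00746686]), array([0., 0., 0.]))
40.75921271538642 182.0070698930365
```

View pics/s3.png

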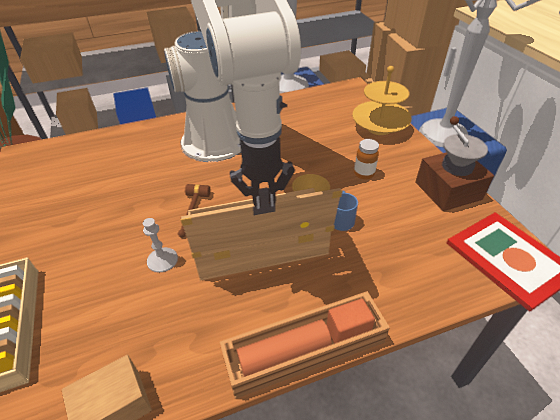

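jog_arm(series=[[0,0,0,0,0,0,0.7],[0,0,0,0,0,0,0.7],[0,0,0,0,0,0,0.7],[0,0,0,0,0,0,0.7],[0,0,0,-3.0,0,0,0.7],[0,0,0,-3.0,0,0,1],[0,0,0,-2.5,0,0,1],[-0.8,0,0,0,4.0,0,1],[0,0,0,0,4.5,0,1],[0,0,0,0,4.5,0,1],[0,0,0,2,1.0,0,1],[0,0,0,1,0,0,1],[0,0,0,0,0,0,1]])

```text
clock: 9.1
eef_pos: [531.9, 0.2, 328.8]
tcp_rot: [1.799, 1.569, -3.028]
contact_force: [-0.8, 0.4, -0.0]
opening: 1.002
```

Run:
```python
from h import *
p,d,C=grab("wrist","w4");np.set_printoptions(precision=2,suppress=True)
s=r.sense();print(s['clock'],s['eef_pos'],(s['eef_pos']-CH)@xa,(s['eef_pos']-CH)@ya,s['contact_force'],rel(s['eef_pos'])[0])
grab("top","t4")
```

```text
9.15 [532.72   0.17 329.61] -19.08630755491954 -2.806326624757226 [0.05 0.56 0.77] [-0.08 -0.01 -0.03]
```

View pics/w4.png

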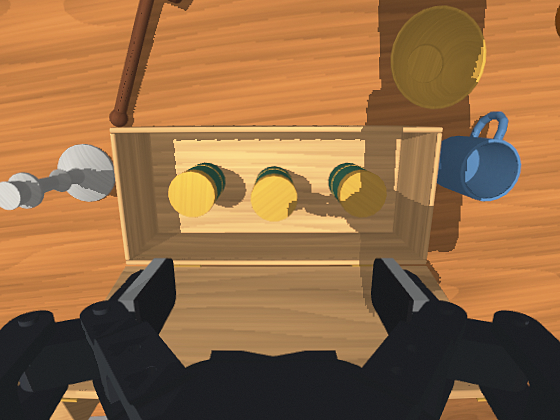

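View pics/t4.png

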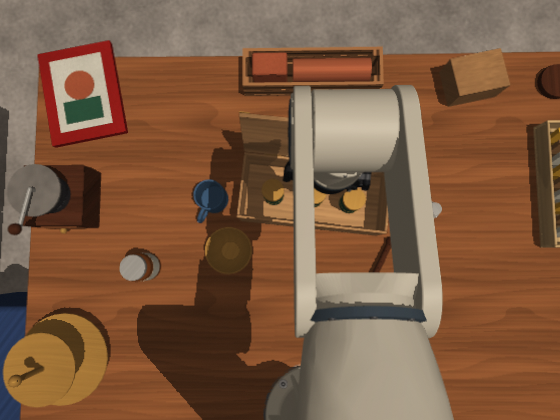

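The chest is open. Tin caps in the wrist view are at about (191,193) for the right tin, (274,194) for the middle and (357,191) for the left. I measure them with depth and against the top view.

Run:
```python
from h import *
np.set_printoptions(precision=1,suppress=True)
C=cam("wrist");D=np.load("pics/w4.npy");P=cloud(C,D)
T=cam("top");PT=cloud(T,np.load("pics/t4.npy"))
def loc(Q):return (Q-CH)@xa,(Q-CH)@ya
for nm,PP,CC,sh in(("w",P,C,0),("t",PT,T,0)):
    lx,ly=loc(PP)
    m=((PP[...,2]>88)&(PP[...,2]<106)&(abs(lx)<55)&(abs(ly)<160)).astype(np.uint8)
    k,l,s,ct=cv2.connectedComponentsWithStats(m)
    for i in range(1,k):
        if s[i,4]<60: continue
        cs,_=cv2.findContours((l==i).astype(np.uint8),cv2.RETR_EXTERNAL,cv2.CHAIN_APPROX_NONE)
        c=max(cs,key=len);(u,v),rad=cv2.minEnclosingCircle(c)
        z=np.median(PP[l==i][:,2]);q=plane(CC,[[u,v]],z)[0]
        print(nm,s[i,4],ct[i],(u,v),rad,"z",z,"world",q,"loc",loc(q)[0],loc(q)[1],"diam",2*rad/CC[0]['mtx'][0,0]*(np.median(np.load('pics/%s4.npy'%nm)[l==i])))
# lid points wrist: fit angle
lx,ly=loc(P);m=(lx>85)&(P[...,2]>130)&(P[...,2]<300)&(abs(ly)<170)
if m.sum()>50:
    a=np.polyfit(P[m][:,2]-112,lx[m],1);print("lid lean",a,np.pi/2+np.arctan(a[0]))
```

```text
w 1787 [191.9 193.5] (191.9077606201172, 193.4029083251953) 24.309919357299805 z 99.09068309772942 world [538.  -94.7  99.1] loc -3.0803209687489908 -96.50007956857587 diam 56.23295763265397
w 1783 [361.8 193.7] (361.7549133300781, 193.08169555664062) 24.44025230407715 z 99.021524839157 world [560.3 100.9  99. ] loc -3.123328096022849 100.37578606588569 diam 56.50689249397154
w 1729 [274.  197.9] (274.0, 197.78378295898438) 23.569852828979492 z 99.1152279893912 world [554.2  -0.8  99.1] loc 2.320774110127726 -1.3606468524016049 diam 54.67767769232697
t 396 [272.8 189.3] (272.9821472167969, 189.14285278320312) 11.300512313842773 z 98.84440140168692 world [560.6  99.9  98.8] loc -2.6764149364299623 99.45957281164252 diam 55.12400096208592
t 124 [318.9 196.1] (317.862060546875, 195.27586364746094) 8.237447738647461 z 98.90572538281299 world [545.   -9.2  98.9] loc -5.858367251483149 -10.740778662931714 diam 40.051567812973985
t 386 [354.4 198.9] (354.2729187011719, 198.34461975097656) 11.51424503326416 z 98.81313657986124 world [537.  -97.3  98.8] loc -3.7819661929720993 -99.14734822973654 diam 55.88356839388054
lid lean [ 0.2 79.9] 1.8103748047702846
```

jog_arm(series=[[0,0,0,1.0,-0.6,2.5,1],[0,0,0,2.6,-0.6,4.0,1],[0,0,0,3.0,-0.42,3.75,1],[0,0,0,4.5,0,0,1],[0,0,0,4.5,0,0,1],[0,0,0,3.0,0,0,1],[0,0,0,1.0,0,0,1],[0,0,0,0,0,0,1]])

```text
clock: 10.0
eef_pos: [560.2, 100.3, 132.9]
tcp_rot: [1.879, 1.569, -2.948]
contact_force: [0.5, -0.1, 0.9]
opening: 0.998
```

Run:
```python
from h import *
p,d,C=grab("wrist","w5");np.set_printoptions(precision=2,suppress=True)
s=r.sense();print(s['clock'],s['eef_pos'],(s['eef_pos']-CH)@xa,(s['eef_pos']-CH)@ya,s['contact_force'],rel(s['eef_pos'])[0])
P=cloud(C,d);lx=(P-CH)@xa;ly=(P-CH)@ya
m=((P[...,2]>88)&(P[...,2]<106)&(abs(lx)<40)&(ly>60)&(ly<140)).astype(np.uint8)
cs,_=cv2.findContours(m,cv2.RETR_EXTERNAL,cv2.CHAIN_APPROX_NONE);c=max(cs,key=len);(u,v),ra=cv2.minEnclosingCircle(c);q=plane(C,[[u,v]],99)[0];print(u,v,ra,(q-CH)@xa,(q-CH)@ya)
```

```text
10.05 [561.03 100.41 134.42] -2.312441986541467 99.99627635399791 [1.31 0.76 0.54] [-0.08  0.01  0.02]
276.58905029296875 236.7739715576172 47.698211669921875 -5.065314423403628 102.2261518888308
```

View pics/w5.png

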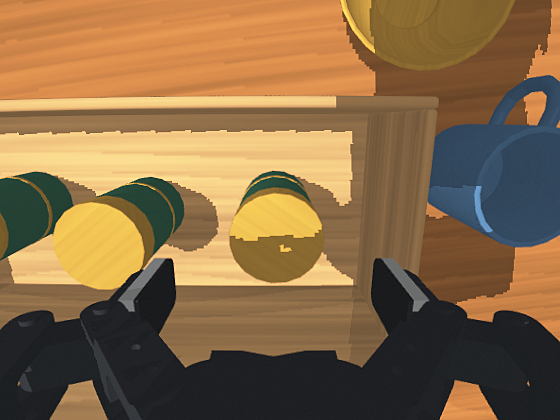

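The left tin's cap is centred at (277,237) between the open fingers, with space all round. I go down and grip it.

jog_arm(series=[[0,0,0,2.0,0.1,0.1,1],[0,0,0,3.0,0,0,1],[0,0,0,3.0,0,0,1],[0,0,0,1.0,0,0,1],[0,0,0,0,0,0,1],[0,0,0,0,0,0,1]], force=50)

```text
clock: 10.65
eef_pos: [559.5, 99.8, 45.0]
tcp_rot: [-3.112, 1.569, -1.655]
contact_force: [-2.2, -10.9, -3.9]
opening: 0.999
```

```bash
cat >> h.py <<'E'
def weigh(n=8):
    F=[];J=[];M=[]
    for i in range(n):
        r.grab_frame("side");s=r.sense();F.append(s['contact_force']);J.append(s['joint_efforts']);M.append(s['wrist_torque'])
    np.set_printoptions(precision=2,suppress=True)
    print("F",np.mean(F,0),"sd",np.std(F,0),"J",np.mean(J,0),"M",np.mean(M,0),s['clock'],s['eef_pos'],(s['eef_pos']-CH)@xa,(s['eef_pos']-CH)@ya,s['opening'])
E
python3 -c "
from h import *
weigh()"
```

```text
F [ -1.49 -11.17  -4.6 ] sd [0.37 0.56 0.74] J [  6.22 -63.55 -26.98   2.25  -0.99  -0.03] M [-1.55  0.17 -0.02] 11.05 [559.6   99.77  45.24] -3.6595688667930597 99.1909680607229 1.0020162833666657
```

jog_arm(series=[[0,0,0,0,0,0,0.4],[0,0,0,0,0,0,0.4],[0,0,0,0,0,0,0.4],[0,0,0,0,0,0,0.4],[0,0,0,0,0,0,0.4],[0,0,0,0,0,0,0.4]], force=50)

```text
clock: 11.65
eef_pos: [560.7, 101.9, 45.7]
tcp_rot: [-1.305, 1.568, 0.151]
contact_force: [-0.2, -1.1, 7.4]
opening: 0.618
```

Gripped: opening 0.618, about 53 mm. Fully open, a finger linkage had pressed the end wall with 11 N, so I will use a smaller opening from here. I lift the tin.

jog_arm(series=[[0,0,0,-0.5,0,0,0.4],[0,0,0,-0.8,0,0,0.4],[0,0,0,-0.8,0,0,0.4],[0,0,0,-0.5,0,0,0.4],[0,0,0,0,0,0,0.4],[0,0,0,0,0,0,0.4]])

```text
clock: 12.25
eef_pos: [559.0, 101.5, 70.0]
tcp_rot: [-1.177, 1.571, 0.279]
contact_force: [-0.1, 0.8, -3.7]
opening: 0.622
```

```bash
python3 -c "
from h import *
weigh(12)
grab('wrist','w6')"
```

```text
F [ 0.17 -0.04 -2.98] sd [0.45 0.58 0.57] J [  0.   -61.2  -25.93   0.     0.    -0.  ] M [0.02 0.   0.  ] 12.85 [558.99 101.44  69.83] -4.449642720745433 100.7836464168852 0.6275294830480291
```

View pics/w6.png

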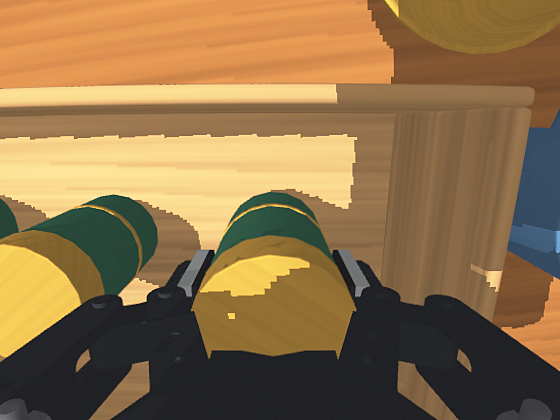

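The left tin weighs about 3.0 N. I set it down and release it.

jog_arm(series=[[0,0,0,0.8,0,0,0.4],[0,0,0,0.8,0,0,0.4],[0,0,0,0.5,0,0,0.4],[0,0,0,0.2,0,0,0.4],[0,0,0,0.2,0,0,0.4],[0,0,0,0,0,0,0.4],[0,0,0,0,0,0,0.8],[0,0,0,0,0,0,0.8],[0,0,0,0,0,0,0.8],[0,0,0,0,0,0,0.8]])

```text
clock: 13.9
eef_pos: [559.2, 101.5, 44.9]
tcp_rot: [-1.271, 1.571, 0.186]
contact_force: [-0.1, 0.5, -0.1]
opening: 0.799
```

```bash
python3 -c "
from h import *
weigh(4)
grab('wrist','w7')"
```

```text
F [-0.29  0.16  0.35] sd [0.55 0.46 0.66] J [ -0.   -60.3  -23.36  -0.    -0.    -0.  ] M [0.   0.01 0.01] 14.1 [559.06 101.48  44.83] -4.389521585699933 100.82799058875808 0.7963126506477294
```

View pics/w7.png

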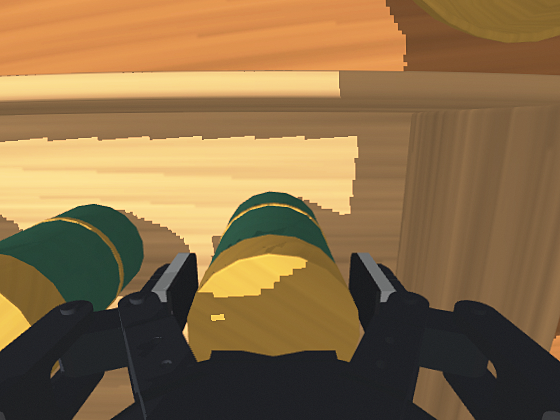

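The left tin stands upright and the fingers are clear on both sides at (180,280) and (365,280). I move to the middle tin.

jog_arm(series=[[0,0,0,-2.0,0,0,0.8],[0,0,0,-3.5,0,0,0.8],[0,0,0,-3.0,0,0,0.8],[0,0,0,0,-0.2,-2.5,0.8],[0,0,0,0,-0.2,-4.0,0.8],[0,0,0,0,-0.2,-3.0,0.8],[0,0,0,0,0,-0.7,0.8],[0,0,0,0,0,0,0.8]])

```text
clock: 14.95
eef_pos: [553.2, -1.4, 129.9]
tcp_rot: [0.393, 1.571, 1.847]
contact_force: [0.2, 0.4, 0.3]
opening: 0.8
```

```bash
cat >> h.py <<'E'
def see(f,y0):
    p,d,C=grab("wrist",f);np.set_printoptions(precision=2,suppress=True)
    s=r.sense();print(s['clock'],s['eef_pos'],(s['eef_pos']-CH)@xa,(s['eef_pos']-CH)@ya,s['contact_force'],rel(s['eef_pos'])[0])
    P=cloud(C,d);lx=(P-CH)@xa;ly=(P-CH)@ya
    m=((P[...,2]>96)&(P[...,2]<103)&(abs(lx)<40)&(abs(ly-y0)<40)).astype(np.uint8)
    cs,_=cv2.findContours(m,cv2.RETR_EXTERNAL,cv2.CHAIN_APPROX_NONE);c=max(cs,key=len);(u,v),ra=cv2.minEnclosingCircle(c);q=plane(C,[[u,v]],99)[0];print(u,v,ra,(q-CH)@xa,(q-CH)@ya)
E
python3 -c "
from h import *
see('w8',0)"
```

```text
15.0 [553.3   -0.49 129.86] 1.4425891721199602 -1.1351352231130154 [-0.02  0.14 -0.05] [-0.14  0.02 -0.01]
272.82806396484375 239.1788787841797 48.52247619628906 -0.06854633240461153 -1.6237451642343508
```

View pics/w8.png

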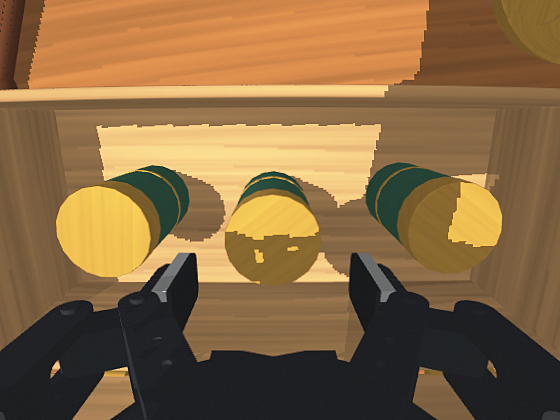

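The middle tin is at (273,239), centred between the fingers, and its neighbours at (105,230) and (450,225) stand upright. I descend, grip and lift.

jog_arm(series=[[0,0,0,2.0,0,0,0.8],[0,0,0,3.0,0,0,0.8],[0,0,0,2.5,0,0,0.8],[0,0,0,1.0,0,0,0.8],[0,0,0,0,0,0,0.8],[0,0,0,0,0,0,0.4],[0,0,0,0,0,0,0.4],[0,0,0,0,0,0,0.4],[0,0,0,0,0,0,0.4],[0,0,0,0,0,0,0.4]])

```text
clock: 16.0
eef_pos: [554.1, -0.4, 45.9]
tcp_rot: [-1.302, 1.569, 0.154]
contact_force: [-0.7, 1.8, 6.7]
opening: 0.626
```

jog_arm(series=[[0,0,0,-0.5,0,0,0.4],[0,0,0,-0.8,0,0,0.4],[0,0,0,-0.8,0,0,0.4],[0,0,0,-0.5,0,0,0.4],[0,0,0,0,0,0,0.4],[0,0,0,0,0,0,0.4]])

```text
clock: 16.6
eef_pos: [553.3, -0.6, 71.0]
tcp_rot: [-1.552, 1.571, -0.096]
contact_force: [-0.3, -0.4, -3.5]
opening: 0.621
```

```bash
python3 -c "
from h import *
weigh(12)
grab('wrist','w9')"
```

```text
F [ 0.02 -0.21 -3.95] sd [0.47 0.59 0.49] J [ -0.   -59.71 -25.68  -0.     0.     0.  ] M [ 0.02 -0.01  0.  ] 17.2 [553.31  -0.55  70.83] 1.4543947711127119 -1.195059294020265 0.6173199619807465
```

View pics/w9.png

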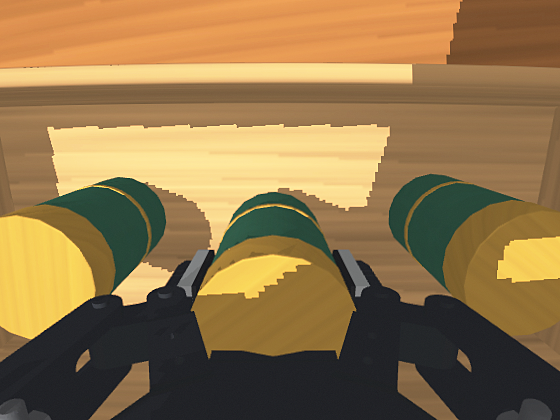

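The middle tin weighs about 4.0 N. I set it down and move to the right one.

jog_arm(series=[[0,0,0,0.8,0,0,0.4],[0,0,0,0.8,0,0,0.4],[0,0,0,0.5,0,0,0.4],[0,0,0,0.2,0,0,0.4],[0,0,0,0.2,0,0,0.4],[0,0,0,0.1,0,0,0.4],[0,0,0,0,0,0,0.8],[0,0,0,0,0,0,0.8],[0,0,0,0,0,0,0.8],[0,0,0,0,0,0,0.8]])

```text
clock: 18.25
eef_pos: [553.5, -0.5, 45.0]
tcp_rot: [-1.479, 1.57, -0.023]
contact_force: [-0.1, -0.2, 0.7]
opening: 0.799
```

jog_arm(series=[[0,0,0,-2.0,0,0,0.8],[0,0,0,-3.5,0,0,0.8],[0,0,0,-3.1,0,0,0.8],[0,0,0,0,0.2,-2.5,0.8],[0,0,0,0,0.2,-4.0,0.8],[0,0,0,0,0.1,-3.0,0.8],[0,0,0,0,0,-0.2,0.8],[0,0,0,0,0,0,0.8]])

```text
clock: 19.05
eef_pos: [537.2, -96.8, 130.9]
tcp_rot: [-0.317, 1.571, 1.137]
contact_force: [-0.8, -1.0, -0.3]
opening: 0.8
```

```bash
python3 -c "
from h import *
see('w10',-100)"
```

```text
19.1 [537.29 -96.13 130.82] -3.637982055942846 -97.97441966827878 [ 0.33  0.46 -0.74] [-0.12  0.02 -0.  ]
274.0503234863281 239.67001342773438 48.24509811401367 -4.50459208329427 -97.59878926651618
```

View pics/w10.png

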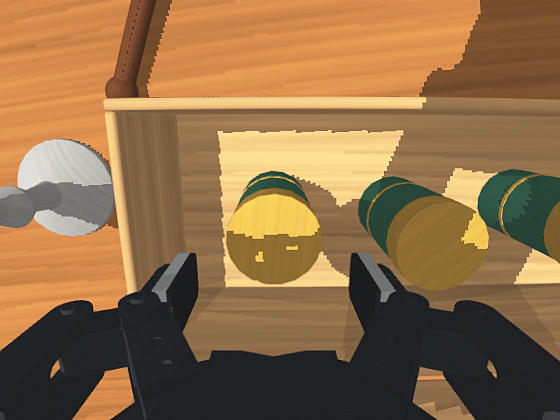

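The right tin is centred at (274,240), and the middle tin at (437,240) stands upright. I descend, grip and lift.

jog_arm(series=[[0,0,0,2.0,0,0,0.8],[0,0,0,3.0,0,0,0.8],[0,0,0,2.6,0,0,0.8],[0,0,0,1.0,0,0,0.8],[0,0,0,0,0,0,0.8],[0,0,0,0,0,0,0.4],[0,0,0,0,0,0,0.4],[0,0,0,0,0,0,0.4],[0,0,0,0,0,0,0.4],[0,0,0,0,0,0,0.4]])

```text
clock: 20.1
eef_pos: [538.1, -96.3, 45.9]
tcp_rot: [-1.439, 1.569, 0.017]
contact_force: [-0.9, 2.4, 6.9]
opening: 0.627
```

jog_arm(series=[[0,0,0,-0.5,0,0,0.4],[0,0,0,-0.8,0,0,0.4],[0,0,0,-0.8,0,0,0.4],[0,0,0,-0.5,0,0,0.4],[0,0,0,0,0,0,0.4],[0,0,0,0,0,0,0.4]])

```text
clock: 20.7
eef_pos: [537.2, -96.4, 71.0]
tcp_rot: [-1.649, 1.571, -0.193]
contact_force: [0.7, -0.5, -6.8]
opening: 0.62
```

```bash
python3 -c "
from h import *
weigh(12)"
```

```text
F [-0.23 -0.17 -6.04] sd [0.45 0.57 0.39] J [ -0.   -60.14 -26.17  -0.     0.     0.  ] M [-0.    0.01  0.01] 21.3 [537.26 -96.34  70.86] -3.6481847734625727 -98.18030435263289 0.6161933917395941
```

The right tin is the heaviest: 6.0 N against 4.0 and 3.0 N. I keep it in hand and raise it.

jog_arm(series=[[0,0,0,-1.0,0,0,0.4],[0,0,0,-2.0,0,0,0.4],[0,0,0,-2.5,0,0,0.4],[0,0,0,-2.5,0,0,0.4],[0,0,0,-2.5,0,0,0.4],[0,0,0,-2.0,0,0,0.4],[0,0,0,-1.0,0,0,0.4],[0,0,0,-0.5,0,0,0.4],[0,0,0,0,0,0,0.4],[0,0,0,0,0,0,0.4],[0,0,0,0,0,0,0.4]])

```text
clock: 22.4
eef_pos: [536.6, -96.2, 209.8]
tcp_rot: [1.508, 1.569, 2.965]
contact_force: [0.2, -0.1, -6.9]
opening: 0.622
```

Run:
```python
from h import *
weigh(6)
for n in("side","wrist","top"): grab(n,n+"11")
s=r.sense();print(s['qvel'])
C=cam("wrist");P=cloud(C,np.load("pics/wrist11.npy"));lx=(P-CH)@xa;ly=(P-CH)@ya
for y in(100,0):
    m=(P[...,2]>96)&(P[...,2]<103)&(abs(lx)<40)&(abs(ly-y)<40);print(y,m.sum(),lx[m].mean(),ly[m].mean(),P[m][:,2].mean())
C=cam("top");P=cloud(C,np.load("pics/top11.npy"));lx=(P-CH)@xa;ly=(P-CH)@ya
m=(lx>88)&(P[...,2]>130)&(P[...,2]<290)&(ly>90)&(ly<170);a=np.polyfit(P[m][:,2]-112,lx[m],1);print(m.sum(),np.pi/2+np.arctan(a[0]))
C=cam("side");im=cv2.imread("pics/side11.png");D=np.load("pics/side11.npy");P=cloud(C,D);lx=(P-CH)@xa;ly=(P-CH)@ya
hsv=cv2.cvtColor(im,cv2.COLOR_BGR2HSV)
m=(hsv[...,0]>55)&(hsv[...,0]<95)&(hsv[...,1]>60)&(abs(lx)<60)&(abs(ly+98)<50);print("green side",m.sum(),np.nanpercentile(P[m],[2,98],axis=0) if m.sum() else '')
```

```text
F [ 0.22  0.15 -6.55] sd [0.2  0.59 0.48] J [  0.   -54.67 -34.72  -0.     0.01  -0.  ] M [-0.01 -0.   -0.01] 22.7 [537.18 -96.34 210.6 ] -3.7232883553102134 -98.19647495090487 0.6184458510545136
[ 0. -0.  0.  0.  0.  0.]
100 3223 -5.669511221206186 100.05899429919079 97.86940540598927
0 3415 0.7507916284638867 -1.5494177177629493 97.98437598557679
1161 1.8184074004154842
green side 95 [[ 547.24 -121.52  174.47]
 [ 564.24  -74.51  241.84]]
```

View pics/side11.png

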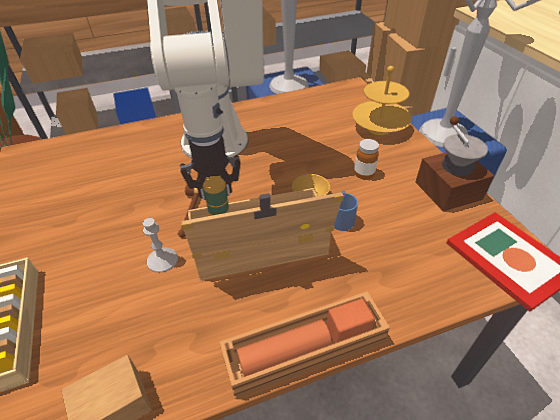

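View pics/wrist11.png

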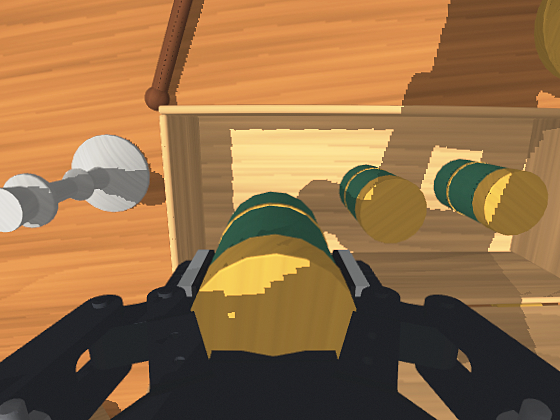

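The side view shows the held tin upright in the gripper at (214,195) and the lid open. The wrist view shows the other two tins standing in the chest at (392,210) and (516,200). I hand in.

```bash
python3 -c "
from rig import r
print(r.sign_off())"
```

```text
the job is handed in; nothing more can be done
None
```

I opened the lid onto its stop, then hefted the left, middle and right tins in turn, lifting each about 25 mm for over a second. I handed in at about 23 s of the 67 s allowed; no verdict was reported.

- **Weights:** The wrist force read about 3.0 N for the left tin, 4.0 N for the middle and 6.0 N for the right. The right-hand tin is clearly the heaviest, so I kept it in the gripper.
- **Final state:** By the arm's height the held tin's underside is about 171 mm above the table; the side camera shows its lower part hidden behind the lid, so I could only see it from 174 mm up. It is upright and the arm is at rest, still carrying about 6.5 N. The other two tins stand in their places with cap heights of about 98 mm. The lid measures about 1.81 rad.
- **What disagreed:**
  - When I first went down to the left tin with the gripper fully open, something on it, probably the finger linkage against the chest's end wall, pressed sideways with about 11 N. That is below the 40 N limit. I used a smaller opening after that and it did not recur.
  - The lid's handle also pushed back with about 15 N sideways at the end of the opening arc.
  - The top camera's reading of the middle tin was off because the arm partly hid it, so I used the wrist camera's.

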